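# Slide a label plate out over the end of the ledge

### The job

On the raised ledge left of the round turntable lies a thin oblong label plate with four holes. With the fingertips only, first push it sideways until its long edge lies flat against the ledge's fence, and after that push it along the fence towards the ledge's open end, the end nearer the robot, until about a third of the plate's length, with the front pair of holes, sticks out over that end. Leave it there flat and against the fence; do not pinch or lift it or tip it off, and leave everything else where it is.

Things in the scene. Friction and masses are not known exactly. Their poses are not given: they have to be found in the camera images.
- ledge: Grey raised ledge screwed to the bench (cannot move), 280 mm long (its x) by 170 mm (its y), flat top 60 mm above the bench. Origin: at bench level under the centre of the top. A steel fence 12 mm thick stands 18 mm above the top along its whole -y side, inner face at y = -73 mm. Other sides are open. Its x axis points away from the robot, within 0.25 rad of world x.
- open_end (a point): Middle of the top edge of the ledge's open end, the end nearer the robot (ledge x = -140 mm, y = 0, z = 60 mm), over which the plate is to stick out.
- label_plate: Loose aluminium plate lying flat on the ledge, 120 (its x) x 80 (its y) x 6 mm, upright sides, 0.10 to 0.21 kg, a 10 mm hole near each corner, 16 mm from both edges. Origin: centre of its underside. Its x is within 0.25 rad of the ledge's x. It starts wholly on the ledge, off the fence. A fingertip 2 mm above the ledge pushes its edge. Against the fence its centre is at ledge y = -33 mm; a third out, at x = -120 mm.
- bearing: Loose steel ball bearing, 47 mm across, 14 mm high, lying on the ledge near the end away from the robot, behind the plate. Origin: centre of its underside. To be left alone.
- spare_plate: Loose plain aluminium plate without holes, 70 x 70 x 6 mm, lying on the bench right of the turntable. Origin: centre of its underside. To be left alone.
- oil_bottle: Loose small brown dropper bottle standing on the bench left of the ledge, 33 mm across, 102 mm high. Origin: centre of its underside. To be left alone.
- knob: Loose black ball knob standing on the bench beyond the turntable, 34 mm across, 37 mm high. Origin: centre of its underside. To be left alone.
- mallet: Loose mallet with a wooden handle, 238 mm long, 39 mm high, lying on the bench beyond the turntable. Origin: on the bench under the middle of its length. To be left alone.

How it is judged:
By the outcome, as a careful person would: the job done as asked, in the order asked, and still so for the second after the job is handed in, with the robot touching nothing.
It also fails if it takes over 45 s, if anything falls off the work surface, if the arm or the gripper's body presses on something with over 40 N, if the wrist force passes 120 N, or if a joint passes its speed limit or range.

### The arm

A 6-joint arm with a two-finger parallel gripper is mounted at the origin on a cart in front of the work surface, level with it; the furniture and walls round the work are solid. World frame = base frame: x ahead of the robot, y to its left, z up, the work surface at z = 0. Lengths are in m, angles in rad, forces in N, time in s.
With the tool pointing down it reaches from about 0.3 to 1 m from the base axis. Payload 5.1 kg.
Tool frame: the origin (TCP) lies on the centre line of the jaws, within the pads' length; the fingertips stand ahead of it and the grasp point (between the pads) lies 2 mm behind it (ctrl.tips_ahead is the z of the fingertips in the tool frame, in m); z points along the fingers, y is the line along which they close (so a half turn about z gives the same grasp; the last joint's range is limited). The gripper opens to 95 mm and grips with 3 to 60 N. Pads are 20 mm wide; open, the fingers measure 119 mm over their backs; the gripper's body (75 mm by 180 mm) begins 59 mm behind the grasp point.
Start: joints at [1.087, 0.124, 1.65, -0, 1.367, -0.083], TCP at [0.254, 0.598, 0.232] pointing down, gripper open.
Joint ranges: [-2.61, 2.61], [-1.02, 2.33], [0.03, 2.71], [-1.35, 4.49], [0.32, 2.68], [-2.91, 2.91]. Speed limits (rad/s): [2.57, 2.57, 3.14, 3.14, 3.14, 3.14].

### API

Orientations are given as a unit quaternion [x, y, z, w].
In Python, from rig import telemetry, vision, workorder, ctrl gives the robot as it stands.
- The arm moves only by the tool apply_moves, never from a script. Its argument "rows" is a list of rows, each an object of numbers: "ax", "ay", "az": the turn, a rotation vector about the tool's x, y, z as a fraction of full scale; "tx", "ty", "tz": the shift along the tool's x, y, z as a fraction of full scale; "fingers": the gripper command: -1 is fully open, 1 is shut, values between are in proportion. A call has 1 to 8 rows; each row shifts and turns the commanded pose from where the row before left it, along the tool's axes as they then stand; what a row does not reach is not made up. Full scale, the value 1, is 0.12 m for a shift and pi rad for a turn. A row lasts 1/12 s, in which the tool goes at most 41.7 mm and 7.16 degrees, less where a joint would pass 70% of its speed; a pose out of reach is approached as far as the arm can. A call with a number of a shift or a turn outside -1 to 1 is refused whole. A call with a gripper value outside its range is refused whole. The fingers move at their own pace and stop on an object; "grip_force" is the grip in N (left out, the last holds). Time passes only in rows, so rows that do not move let the fingers close. It gives the time, the measured TCP pose, the force, the opening and the grip force at its end, in the units of the state.
- telemetry.get_obs(): the state, without advancing time (a new reading comes with each control period).
- vision.read_camera(name): name is "scene" or "top" or "wrist"; returns a dict with "frame" (420x560x3 uint8, blue, green, red), "fov_y" (degrees; the focal length in pixels is half the picture's height over the tangent of half this angle, whatever the lens; pixels are square), "cx", "cy" (the principal point, pixels), "R" (3x3) and "t" (3): a world point X has camera coordinates R X + t. Camera axes: x right, y down, z forward; pixel columns grow to the right and rows downward; lengths in m; the calibration is good to about 2 mm. A picture is of the moment at which its call begins. There is no depth.
- workorder.finish_job(): hands the job in; it is judged then, once.
The state is a dict: "time_s": time; "joints": joint angles; "joint_vel": joint speeds; "tau": joint torques, N m; "ee_pos": TCP position; "ee_rot": TCP orientation; "contact_force": force on the tool from outside, world axes, zero at the start; "torque": the same for the moment, N m; "gripper_width": opening from 0.0 (shut) to 1.0 (fully open); "finger_force": force on a finger pad.
Only numpy, scipy, OpenCV 4.12 (cv2) and the standard library are available. Lean on these libraries where they do the work, as an engineer would, in place of code of your own. Each camera call takes 0.05 s, during which the arm holds its last target. There are 200 camera calls.

## Working session

There is one attempt and no reset: what is moved stays moved. The work goes in short steps, Python scripts to look and compute and a tool call to move; the robot and the scene stay as the last step left them, time stands still between calls to the robot, and variables do not carry over. Pictures are saved under pics/ and viewed, at most 10 in all, crops included, and the job is handed in when it is done.

Besides the shell and the picture viewer there is one more tool, called after "Emit:" in YAML: its name, and indented under it one key for each argument. apply_moves: Moves the arm, as the interface text tells. Shift numbers are shares of 0.12 m and turn numbers shares of pi rad, none past 1 either way. Its arguments: {"type":"object","properties":{"rows":{"type":"array"},"grip_force":{"type":"number"}},"required":["rows"]}

```bash
mkdir -p pics; cat > h.py <<'E'
import numpy as np, cv2
from rig import telemetry, vision, workorder, ctrl
def cam(n,save=None):
    c=vision.read_camera(n)
    c['f']=210/np.tan(np.radians(c['fov_y'])/2); c['R']=np.array(c['R']); c['t']=np.array(c['t'])
    if save: cv2.imwrite('pics/'+save,c['frame'])
    return c
def ray(c,u,v,z):
    d=c['R'].T@np.array([(u-c['cx'])/c['f'],(v-c['cy'])/c['f'],1]); o=-c['R'].T@c['t']
    return o+d*(z-o[2])/d[2]
def proj(c,X):
    p=c['R']@np.array(X)+c['t']; return p[:2]/p[2]*c['f']+[c['cx'],c['cy']]
E
python3 - <<'E'
from h import *
for n in('top','wrist'):
    c=cam(n,n+'1.png'); print(n,c['f'],c['cx'],c['cy'],-c['R'].T@c['t'])
print(ctrl.tips_ahead,telemetry.get_obs())
E
```

```text
top 383.0130440394113 280.7104483518315 215.9591391054524 [0.34654951 0.10462741 1.04297416]
wrist 304.2204596440357 278.53641550518086 207.66812473383953 [0.18280541 0.6276463  0.38290143]
0.017 {'time_s': 0.1, 'joints': array([ 1.08738928e+00,  1.24466841e-01,  1.65150887e+00,  1.60776684e-05,
        1.36746933e+00, -8.26219097e-02]), 'joint_vel': array([ 0.00154468, -0.00020286, -0.00262136,  0.00129752, -0.00088322,
       -0.00056844]), 'tau': array([-8.82820814e-05, -4.18879580e+01, -3.61096573e+01,  7.76026631e-02,
        4.61954938e-02, -8.16468446e-05]), 'ee_pos': array([0.25338101, 0.59800546, 0.23050936]), 'ee_rot': array([ 1.99055572e-01,  9.79987766e-01, -8.87151811e-04, -2.66200150e-04]), 'contact_force': array([ 0.01300649,  0.33875094, -0.43298943]), 'torque': array([-0.0110783 ,  0.00441256, -0.02233383]), 'finger_force': 0.0, 'gripper_width': 0.9970763852700176}
```

View pics/top1.png

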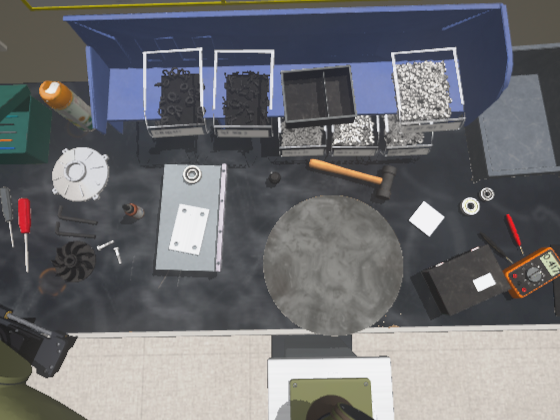

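View pics/wrist1.png

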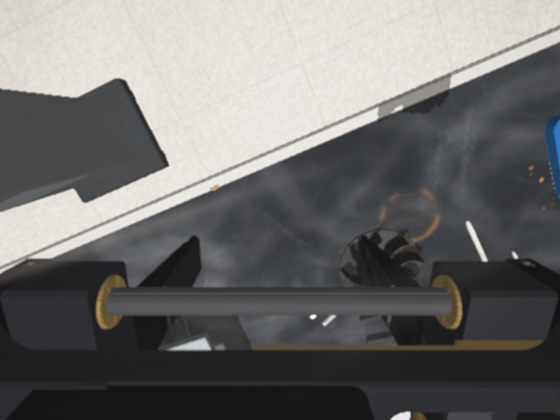

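The top view shows the ledge at columns 155–228, rows 163–272, with its fence on the right (about column 222). The plate with holes is near (189,229), the bearing at (192,174) and the bottle at (132,211). The wrist view mostly shows the bench edge and the jaws. Next I'll measure the plate and fence.

```bash
cat >> h.py <<'E'
def plate(c,thr=200,roi=(150,190,215,290),z=.066):
    x0,y0,x1,y1=roi; g=cv2.cvtColor(c['frame'],cv2.COLOR_BGR2GRAY)[y0:y1,x0:x1]
    m=(g>thr).astype(np.uint8); m=cv2.morphologyEx(m,cv2.MORPH_CLOSE,np.ones((3,3)))
    k,_=cv2.findContours(m,cv2.RETR_EXTERNAL,cv2.CHAIN_APPROX_NONE); k=max(k,key=cv2.contourArea)
    P=np.array([ray(c,u+x0,v+y0,z)[:2] for u,v in k[:,0]]).astype(np.float32)
    return cv2.minAreaRect(P*1000), k[:,0].min(0)+[x0,y0],k[:,0].max(0)+[x0,y0]
E
python3 - <<'E'
from h import *
c=cam('top'); im=c['frame']; s=cam('scene','scene1.png')
print(im[215,150:235].mean(-1).astype(int))
for t in(185,200,215): print(plate(c,t))
cv2.imwrite('pics/c1.png',cv2.resize(im[150:290,140:240],None,fx=4.2,fy=4.2,interpolation=cv2.INTER_CUBIC))
E
```

```text
[ 80  82  84  84  85  84  85  73  71  71 167 178 178 178 178 178 177 179
 179 179 179 180 179 179 180 180 196 235 239 239 238 238 238 239 239 238
 238 238 238 238 233 237 238 238 238 237 236 236 236 234 204 183 182 192
 225 237 239 232 188 180 182 183 184 186 186 186 186 138 111 206 218 220
 222 153 114  94  84  80  80  80  80  79  80  78  76]
(((486.3454284667969, 350.4048156738281), (91.12922668457031, 123.25813293457031), 78.01142120361328), array([169, 203]), array([209, 254]))
(((487.0739440917969, 354.5375061035156), (80.52733612060547, 121.73696899414062), 77.5174789428711), array([169, 204]), array([208, 254]))
(((487.4427795410156, 354.26763916015625), (79.77886199951172, 119.4821548461914), 77.65956115722656), array([169, 204]), array([208, 254]))
```

View pics/c1.png

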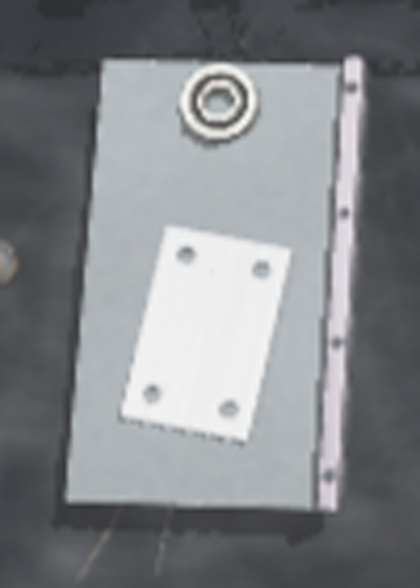

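View pics/scene1.png

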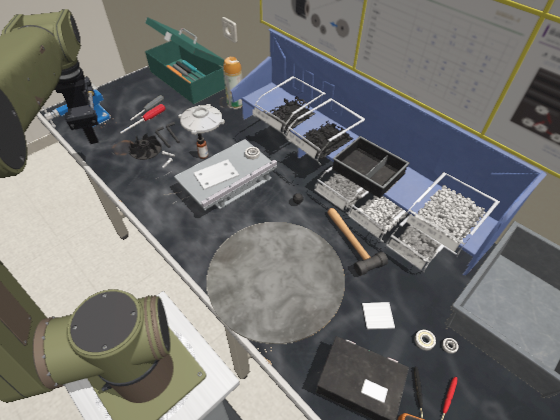

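The crop shows ledge corners near (155.7,270) and (164.5,164), with the fence top between the inner edge (222.1,164)–(215.5,271) and the outer edge (226.4,164)–(220.5,271). The plate is clear of both the fence and the bearing (58 mm or so). The scene view agrees with this. Next I'll work out the ledge frame.

```bash
cat >> h.py <<'E'
def ledge():
    import json; return [np.array(v) for v in json.load(open('ledge.json'))]
def toL(p): 
    o,ex,ey=ledge(); d=np.array(p)[:2]-o; return np.array([d@ex,d@ey])
def toW(p):
    o,ex,ey=ledge(); return o+p[0]*ex+p[1]*ey
E
python3 - <<'E'
from h import *
import json
c=cam('top'); g=cv2.cvtColor(c['frame'],cv2.COLOR_BGR2GRAY).astype(float)
def edge(r,lo,hi,sign):
    d=sign*np.diff(g[r,lo:hi]); i=d.argmax(); w=d[max(i-1,0):i+2].clip(0); return lo+max(i-1,0)+.5+(w*np.arange(len(w))).sum()/w.sum()
rows=range(175,262,3)
def line(lo,hi,s,z):
    P=np.array([ray(c,edge(r,lo,hi,s),r,z)[:2] for r in rows]).astype(np.float32)
    v=cv2.fitLine(P,cv2.DIST_HUBER,0,.01,.01).ravel(); v[:2]*=np.sign(v[0]); return v
L=line(152,170,1,.06); I=line(212,226,1,.078); O=line(217,232,-1,.078)
for v in(L,I,O): print(v,np.degrees(np.arctan2(v[1],v[0])))
yaw=np.mean([np.arctan2(v[1],v[0]) for v in(L,I,O)]); ex=np.array([np.cos(yaw),np.sin(yaw)]); ey=np.array([-ex[1],ex[0]])
l,i,o=[v[2:]@ey for v in(L,I,O)]; print('widths: inner->left(158)',l-i,'outer(170)',l-o)
yc=np.mean([l-.085,i+.073,o+.085])
def vedge(col,lo,hi,s):
    d=s*np.diff(g[lo:hi,col]); return lo+d.argmax()+.5
far=np.mean([ray(c,u,vedge(u,155,172,1),.06)[:2]@ex for u in(170,175,205,210)])
near=np.mean([ray(c,u,vedge(u,262,280,-1),.06)[:2]@ex for u in(165,175,185,195,205)])
print('len',far-near); xc=(far+near)/2
og=xc*ex+yc*ey; json.dump([og.tolist(),ex.tolist(),ey.tolist()],open('ledge.json','w'))
print('origin',og,'yaw',np.degrees(yaw))
r,_,_=plate(c,210); print(r); print('plate in ledge',toL(np.array(r[0])/1000), [toL(q/1000).round(3) for q in cv2.boxPoints(r)])
print('bearing',toL(ray(c,191.9,174,.074)))
E
```

```text
[ 0.9986932  -0.05110634  0.5249702   0.4331435 ] -2.9294536
[ 0.9986854  -0.05125853  0.5224236   0.27482554] -2.938185
[ 0.9987072  -0.05083312  0.5093261   0.2643047 ] -2.913779
widths: inner->left(158) 0.15824142 outer(170) 0.16941738
len 0.28121180777436094
origin [0.52097493 0.34835056] yaw -2.927139
((487.41619873046875, 354.548828125), (80.2074203491211, 120.49846649169922), 77.81439208984375)
plate in ledge [-0.03383147  0.00447647] [array([-0.1  , -0.025]), array([ 0.019, -0.045]), array([0.032, 0.034]), array([-0.087,  0.054])]
bearing [0.10919569 0.00436413]
```

The ledge frame fits well: widths 158.2 and 169.4 mm, length 281 mm. The plate comes out at 80×120 mm. Next I'll turn the tool so the finger line runs parallel to the fence.

Emit:
apply_moves:
  rows:
    - {"az": 0.039, "fingers": -0.4}
    - {"az": 0.039, "fingers": -0.4}
    - {"az": 0.039, "fingers": -0.4}
    - {"az": 0.039, "fingers": -0.4}
    - {"az": 0.039, "fingers": -0.4}
    - {"az": 0.039, "fingers": -0.4}
    - {"az": 0.039, "fingers": -0.4}
    - {"az": 0.039, "fingers": -0.4}
  grip_force: 10

```text
$.rows[0]: bad value
```

Emit:
apply_moves:
  rows:
    - {"az": 0.039, "fingers": -0.4}
    - {"az": 0.038, "fingers": -0.4}
    - {"fingers": -0.4}
    - {"fingers": -0.4}

```text
$.rows[0]: bad value
```

```bash
cat >> h.py <<'E'
from scipy.spatial.transform import Rotation as Ro
def go(x,y,z,yawL):
    "remaining move to ledge (x,y), height z, tool-x at yawL deg from ledge x"
    o=telemetry.get_obs(); R=Ro.from_quat(o['ee_rot']).as_matrix(); p=o['ee_pos']
    d=R.T@(np.array([*toW((x,y)),z])-p)
    a=np.degrees(np.arctan2(R[1,0],R[0,0]))+2.927
    print('at L',toL(p).round(4),'z',p[2].round(4),'yawL',a.round(2),'t',o['time_s'],'F',o['contact_force'].round(1),'w',round(o['gripper_width'],3),'q',o['joints'].round(2))
    print('shift frac',(d/.12).round(4),'az frac',round(-((yawL-a+180)%360-180)/180,4),'tilt',R[:,2].round(3))
E
python3 -c "
from h import *
go(-.034,.08,.12,90)"
```

```text
at L [-0.2799  0.2359] z 0.2311 yawL 159.96 t 0.25 F [-0.3  0.2 -0.2] w 0.998 q [ 1.09  0.12  1.65  0.    1.37 -0.08]
shift frac [-2.3703 -0.5174  0.9258] az frac 0.3887 tilt [-0.    -0.001 -1.   ]
```

Emit:
apply_moves:
  rows:
    - {"ax": 0, "ay": 0, "az": 0.039, "tx": 0, "ty": 0, "tz": 0, "fingers": -0.4}
    - {"ax": 0, "ay": 0, "az": 0.039, "tx": 0, "ty": 0, "tz": 0, "fingers": -0.4}
    - {"ax": 0, "ay": 0, "az": 0.039, "tx": 0, "ty": 0, "tz": 0, "fingers": -0.4}
    - {"ax": 0, "ay": 0, "az": 0.039, "tx": 0, "ty": 0, "tz": 0, "fingers": -0.4}
    - {"ax": 0, "ay": 0, "az": 0.039, "tx": 0, "ty": 0, "tz": 0, "fingers": -0.4}
    - {"ax": 0, "ay": 0, "az": 0.039, "tx": 0, "ty": 0, "tz": 0, "fingers": -0.4}
    - {"ax": 0, "ay": 0, "az": 0.039, "tx": 0, "ty": 0, "tz": 0, "fingers": -0.4}
    - {"ax": 0, "ay": 0, "az": 0.039, "tx": 0, "ty": 0, "tz": 0, "fingers": -0.4}
  grip_force: 10

```text
time_s: 0.92
ee_pos: [0.2536, 0.5984, 0.2314]
ee_rot: [0.639, 0.769, -0.0, 0.0]
contact_force: [0.0, 0.2, 0.4]
gripper_width: 0.698
finger_force: 0.0
```

Emit:
apply_moves:
  rows:
    - {"ax": 0, "ay": 0, "az": 0.039, "tx": 0, "ty": 0, "tz": 0, "fingers": -0.4}
    - {"ax": 0, "ay": 0, "az": 0.038, "tx": 0, "ty": 0, "tz": 0, "fingers": -0.4}
    - {"ax": 0, "ay": 0, "az": 0, "tx": 0, "ty": 0, "tz": 0, "fingers": -0.4}
    - {"ax": 0, "ay": 0, "az": 0, "tx": 0, "ty": 0, "tz": 0, "fingers": -0.4}

```text
time_s: 1.25
ee_pos: [0.2536, 0.5984, 0.2315]
ee_rot: [0.724, 0.69, -0.0, 0.0]
contact_force: [-0.1, -0.2, 0.1]
gripper_width: 0.699
finger_force: 0.0
```

```bash
python3 -c "
from h import *
go(-.034,.08,.12,90)"
```

```text
at L [-0.2798  0.2361] z 0.2315 yawL 90.12 t 1.25 F [-0.1 -0.2  0.1] w 0.699 q [1.09 0.12 1.65 0.   1.37 1.14]
shift frac [-1.3046  2.0461  0.9291] az frac 0.0007 tilt [-0. -0. -1.]
```

Emit:
apply_moves:
  rows:
    - {"ax": 0, "ay": 0, "az": 0, "tx": -0.163, "ty": 0.256, "tz": 0, "fingers": -0.4}
    - {"ax": 0, "ay": 0, "az": 0, "tx": -0.163, "ty": 0.256, "tz": 0, "fingers": -0.4}
    - {"ax": 0, "ay": 0, "az": 0, "tx": -0.163, "ty": 0.256, "tz": 0, "fingers": -0.4}
    - {"ax": 0, "ay": 0, "az": 0, "tx": -0.163, "ty": 0.256, "tz": 0, "fingers": -0.4}
    - {"ax": 0, "ay": 0, "az": 0, "tx": -0.163, "ty": 0.256, "tz": 0, "fingers": -0.4}
    - {"ax": 0, "ay": 0, "az": 0, "tx": -0.163, "ty": 0.256, "tz": 0, "fingers": -0.4}
    - {"ax": 0, "ay": 0, "az": 0, "tx": -0.163, "ty": 0.256, "tz": 0, "fingers": -0.4}
    - {"ax": 0, "ay": 0, "az": 0, "tx": -0.163, "ty": 0.256, "tz": 0, "fingers": -0.4}

```text
time_s: 1.92
ee_pos: [0.4921, 0.4282, 0.2317]
ee_rot: [0.724, 0.69, 0.0, -0.0]
contact_force: [0.3, 0.6, 0.3]
gripper_width: 0.697
finger_force: 0.0
```

Emit:
apply_moves:
  rows:
    - {"ax": 0, "ay": 0, "az": 0, "tx": 0, "ty": 0, "tz": 0.3, "fingers": -0.4}
    - {"ax": 0, "ay": 0, "az": 0, "tx": 0, "ty": 0, "tz": 0.3, "fingers": -0.4}
    - {"ax": 0, "ay": 0, "az": 0, "tx": 0, "ty": 0, "tz": 0.2, "fingers": -0.4}
    - {"ax": 0, "ay": 0, "az": 0, "tx": 0, "ty": 0, "tz": 0, "fingers": -0.4}
    - {"ax": 0, "ay": 0, "az": 0, "tx": 0, "ty": 0, "tz": 0, "fingers": -0.4}

```text
time_s: 2.33
ee_pos: [0.49, 0.4287, 0.134]
ee_rot: [0.725, 0.689, -0.002, -0.0]
contact_force: [-0.5, 0.6, 0.9]
gripper_width: 0.703
finger_force: 0.0
```

```bash
python3 -c "
from h import *
go(-.034,.08,.0795,90)
cam('wrist','w2.png')"
```

```text
at L [-0.035   0.0787] z 0.134 yawL 90.03 t 2.3333 F [-0.5  0.6  0.9] w 0.703 q [0.64 0.2  1.73 0.   1.21 0.69]
shift frac [0.0123 0.0097 0.454 ] az frac 0.0002 tilt [-0.003 -0.002 -1.   ]
```

View pics/w2.png

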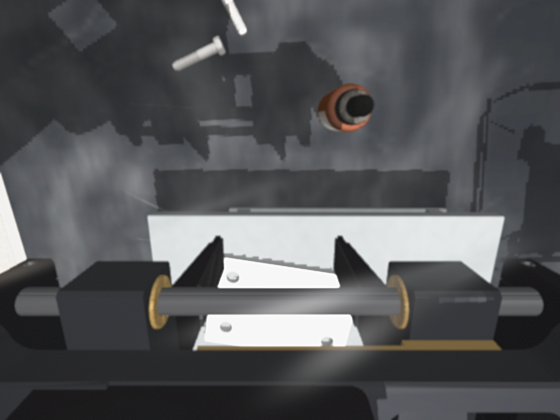

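The wrist view shows the fingertips at about (218,240) and (340,240), over the free strip outside the plate's left edge (rows 255–270). The bottle is clear at (345,108). I'll lower the tool to push height.

Emit:
apply_moves:
  rows:
    - {"ax": 0, "ay": 0, "az": 0, "tx": 0.01, "ty": 0.01, "tz": 0.2, "fingers": -0.4}
    - {"ax": 0, "ay": 0, "az": 0, "tx": 0, "ty": 0, "tz": 0.15, "fingers": -0.4}
    - {"ax": 0, "ay": 0, "az": 0, "tx": 0, "ty": 0, "tz": 0.07, "fingers": -0.4}
    - {"ax": 0, "ay": 0, "az": 0, "tx": 0, "ty": 0, "tz": 0.02, "fingers": -0.4}
    - {"ax": 0, "ay": 0, "az": 0, "tx": 0, "ty": 0, "tz": 0, "fingers": -0.4}
    - {"ax": 0, "ay": 0, "az": 0, "tx": 0, "ty": 0, "tz": 0, "fingers": -0.4}

```text
time_s: 2.88
ee_pos: [0.4931, 0.4314, 0.085]
ee_rot: [0.725, 0.689, 0.002, 0.0]
contact_force: [-0.4, 0.5, 0.9]
gripper_width: 0.701
finger_force: 0.0
```

```bash
python3 -c "
from h import *
go(-.034,.017,.079,90)"
```

```text
at L [-0.0321  0.0815] z 0.085 yawL 89.97 t 2.8833 F [-0.4  0.5  0.9] w 0.701 q [ 0.64  0.26  1.75 -0.    1.13  0.69]
shift frac [-0.5377 -0.0159  0.0486] az frac -0.0002 tilt [ 0.002  0.002 -1.   ]
```

Emit:
apply_moves:
  rows:
    - {"ax": 0, "ay": 0, "az": 0, "tx": 0, "ty": 0, "tz": 0.02, "fingers": -0.4}
    - {"ax": 0, "ay": 0, "az": 0, "tx": 0, "ty": 0, "tz": 0, "fingers": -0.4}

```text
time_s: 3.05
ee_pos: [0.4927, 0.431, 0.0816]
ee_rot: [0.725, 0.689, 0.001, 0.0]
contact_force: [-0.2, 0.1, 0.1]
gripper_width: 0.701
finger_force: 0.0
```

Emit:
apply_moves:
  rows:
    - {"ax": 0, "ay": 0, "az": 0, "tx": 0, "ty": 0, "tz": 0, "fingers": -0.4}

```text
time_s: 3.13
ee_pos: [0.4924, 0.4308, 0.0812]
ee_rot: [0.725, 0.688, 0.001, 0.0]
contact_force: [-0.2, 0.0, 0.5]
gripper_width: 0.698
finger_force: 0.0
```

Emit:
apply_moves:
  rows:
    - {"ax": 0, "ay": 0, "az": 0, "tx": 0, "ty": 0, "tz": 0.015, "fingers": -0.4}
    - {"ax": 0, "ay": 0, "az": 0, "tx": -0.04, "ty": 0, "tz": 0, "fingers": -0.4}
    - {"ax": 0, "ay": 0, "az": 0, "tx": -0.04, "ty": 0, "tz": 0, "fingers": -0.4}
    - {"ax": 0, "ay": 0, "az": 0, "tx": -0.04, "ty": 0, "tz": 0, "fingers": -0.4}
    - {"ax": 0, "ay": 0, "az": 0, "tx": -0.04, "ty": 0, "tz": 0, "fingers": -0.4}

```text
time_s: 3.55
ee_pos: [0.4911, 0.4107, 0.0786]
ee_rot: [0.725, 0.688, -0.0, -0.0]
contact_force: [-0.6, 0.5, -0.5]
gripper_width: 0.701
finger_force: 0.3
```

Emit:
apply_moves:
  rows:
    - {"ax": 0, "ay": 0, "az": 0, "tx": -0.04, "ty": 0, "tz": 0, "fingers": -0.4}
    - {"ax": 0, "ay": 0, "az": 0, "tx": -0.04, "ty": 0, "tz": 0, "fingers": -0.4}
    - {"ax": 0, "ay": 0, "az": 0, "tx": -0.04, "ty": 0, "tz": 0, "fingers": -0.4}
    - {"ax": 0, "ay": 0, "az": 0, "tx": -0.04, "ty": 0, "tz": 0, "fingers": -0.4}
    - {"ax": 0, "ay": 0, "az": 0, "tx": -0.04, "ty": 0, "tz": 0, "fingers": -0.4}

```text
time_s: 3.97
ee_pos: [0.4899, 0.3869, 0.0787]
ee_rot: [0.725, 0.688, 0.0, 0.0]
contact_force: [0.1, 0.5, -0.5]
gripper_width: 0.703
finger_force: 0.4
```

```bash
python3 -c "
from h import *
go(-.034,.017,.079,90)
print(telemetry.get_obs()['torque'])"
```

```text
at L [-0.033   0.0369] z 0.0787 yawL 89.95 t 3.9667 F [ 0.1  0.5 -0.5] w 0.703 q [0.58 0.21 1.83 0.   1.11 0.63]
shift frac [-0.1661 -0.0082 -0.0029] az frac -0.0003 tilt [ 0.  0. -1.]
[ 0.051055    0.03908592 -0.00507838]
```

Emit:
apply_moves:
  rows:
    - {"ax": 0, "ay": 0, "az": 0, "tx": -0.03, "ty": 0, "tz": 0, "fingers": -0.4}
    - {"ax": 0, "ay": 0, "az": 0, "tx": -0.03, "ty": 0, "tz": 0, "fingers": -0.4}
    - {"ax": 0, "ay": 0, "az": 0, "tx": -0.03, "ty": 0, "tz": 0, "fingers": -0.4}
    - {"ax": 0, "ay": 0, "az": 0, "tx": -0.03, "ty": 0, "tz": 0, "fingers": -0.4}
    - {"ax": 0, "ay": 0, "az": 0, "tx": 0, "ty": 0, "tz": 0, "fingers": -0.4}

```text
time_s: 4.38
ee_pos: [0.4892, 0.3724, 0.0787]
ee_rot: [0.725, 0.688, -0.0, 0.0]
contact_force: [0.8, 0.0, -0.5]
gripper_width: 0.699
finger_force: 0.0
```

Emit:
apply_moves:
  rows:
    - {"ax": 0, "ay": 0, "az": 0, "tx": -0.02, "ty": 0, "tz": 0, "fingers": -0.4}
    - {"ax": 0, "ay": 0, "az": 0, "tx": -0.02, "ty": 0, "tz": 0, "fingers": -0.4}
    - {"ax": 0, "ay": 0, "az": 0, "tx": 0, "ty": 0, "tz": 0, "fingers": -0.4}

```text
time_s: 4.63
ee_pos: [0.489, 0.3685, 0.0788]
ee_rot: [0.725, 0.688, 0.001, -0.0]
contact_force: [0.5, 2.7, -0.1]
gripper_width: 0.7
finger_force: 1.1
```

```bash
python3 -c "
from h import *
go(-.034,.017,.079,90)"
```

```text
at L [-0.0329  0.0185] z 0.0788 yawL 89.93 t 4.6333 F [ 0.5  2.7 -0.1] w 0.7 q [0.56 0.18 1.86 0.   1.1  0.61]
shift frac [-0.0121 -0.0089 -0.0014] az frac -0.0004 tilt [ 0.     0.001 -1.   ]
```

Emit:
apply_moves:
  rows:
    - {"ax": 0, "ay": 0, "az": 0, "tx": -0.01, "ty": 0, "tz": 0, "fingers": -0.4}
    - {"ax": 0, "ay": 0, "az": 0, "tx": -0.01, "ty": 0, "tz": 0, "fingers": -0.4}
    - {"ax": 0, "ay": 0, "az": 0, "tx": 0, "ty": 0, "tz": 0, "fingers": -0.4}

```text
time_s: 4.88
ee_pos: [0.4891, 0.3682, 0.0795]
ee_rot: [0.725, 0.688, 0.002, -0.001]
contact_force: [-0.6, 7.6, -0.9]
gripper_width: 0.701
finger_force: 4.2
```

```bash
python3 -c "
from h import *
go(-.034,.017,.079,90)
c=cam('top'); im=c['frame'][150:290,140:240]; cv2.imwrite('pics/c3.png',cv2.resize(im,None,fx=4.2,fy=4.2,interpolation=cv2.INTER_CUBIC))"
```

```text
at L [-0.0329  0.0182] z 0.0795 yawL 89.91 t 4.8833 F [-0.6  7.6 -0.9] w 0.701 q [0.56 0.18 1.86 0.   1.1  0.61]
shift frac [-0.01   -0.0094  0.0042] az frac -0.0005 tilt [ 0.001  0.006 -1.   ]
```

View pics/c3.png

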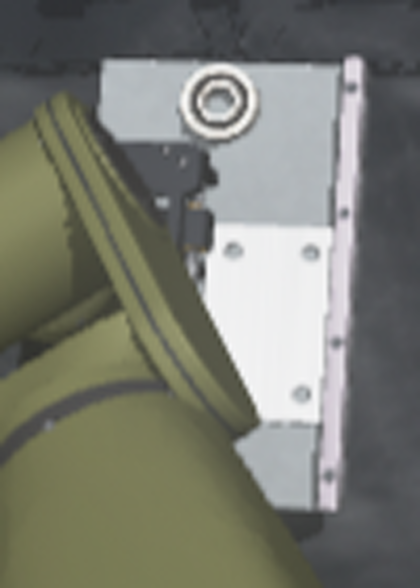

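The crop shows the plate's long edge flush with the fence (gap about 0 along rows 227–423). The bearing at (218,101) hasn't moved. I'll back off, rise and turn 90°.

Emit:
apply_moves:
  rows:
    - {"ax": 0, "ay": 0, "az": 0, "tx": 0.05, "ty": 0, "tz": 0, "fingers": -0.4}
    - {"ax": 0, "ay": 0, "az": 0, "tx": 0.1, "ty": 0, "tz": 0, "fingers": -0.4}
    - {"ax": 0, "ay": 0, "az": 0, "tx": 0, "ty": 0, "tz": -0.1, "fingers": -0.4}
    - {"ax": 0, "ay": 0, "az": 0, "tx": 0, "ty": 0, "tz": -0.2, "fingers": -0.4}
    - {"ax": 0, "ay": 0, "az": 0, "tx": 0, "ty": 0, "tz": -0.2, "fingers": -0.4}
    - {"ax": 0, "ay": 0, "az": -0.0385, "tx": 0, "ty": 0, "tz": 0, "fingers": 0.2}
    - {"ax": 0, "ay": 0, "az": -0.0385, "tx": 0, "ty": 0, "tz": 0, "fingers": 0.2}
    - {"ax": 0, "ay": 0, "az": -0.0385, "tx": 0, "ty": 0, "tz": 0, "fingers": 0.2}

```text
time_s: 5.6
ee_pos: [0.4903, 0.3841, 0.1405]
ee_rot: [0.587, 0.81, 0.001, 0.001]
contact_force: [0.2, 0.1, 0.3]
gripper_width: 0.545
finger_force: 0.0
```

Emit:
apply_moves:
  rows:
    - {"ax": 0, "ay": 0, "az": -0.0385, "tx": 0, "ty": 0, "tz": 0, "fingers": 0.2}
    - {"ax": 0, "ay": 0, "az": -0.0385, "tx": 0, "ty": 0, "tz": 0, "fingers": 0.2}
    - {"ax": 0, "ay": 0, "az": -0.0385, "tx": 0, "ty": 0, "tz": 0, "fingers": 0.2}
    - {"ax": 0, "ay": 0, "az": -0.0385, "tx": 0, "ty": 0, "tz": 0, "fingers": 0.2}
    - {"ax": 0, "ay": 0, "az": -0.0385, "tx": 0, "ty": 0, "tz": 0, "fingers": 0.2}
    - {"ax": 0, "ay": 0, "az": -0.0385, "tx": 0, "ty": 0, "tz": 0, "fingers": 0.2}
    - {"ax": 0, "ay": 0, "az": -0.0385, "tx": 0, "ty": 0, "tz": 0, "fingers": 0.2}
    - {"ax": 0, "ay": 0, "az": -0.0385, "tx": 0, "ty": 0, "tz": 0, "fingers": 0.2}

```text
time_s: 6.27
ee_pos: [0.4899, 0.3837, 0.1395]
ee_rot: [0.143, 0.99, -0.0, 0.0]
contact_force: [-0.1, -0.9, -0.3]
gripper_width: 0.401
finger_force: 0.0
```

Emit:
apply_moves:
  rows:
    - {"ax": 0, "ay": 0, "az": -0.0385, "tx": 0, "ty": 0, "tz": 0, "fingers": 0.2}
    - {"ax": 0, "ay": 0, "az": -0.038, "tx": 0, "ty": 0, "tz": 0, "fingers": 0.2}
    - {"ax": 0, "ay": 0, "az": 0, "tx": 0, "ty": 0, "tz": 0, "fingers": 0.2}
    - {"ax": 0, "ay": 0, "az": 0, "tx": 0, "ty": 0, "tz": 0, "fingers": 0.2}

```text
time_s: 6.6
ee_pos: [0.4899, 0.3839, 0.1393]
ee_rot: [0.027, 1.0, -0.0, 0.0]
contact_force: [-0.6, -0.3, -0.6]
gripper_width: 0.399
finger_force: 0.0
```

```bash
cat >> h.py <<'E'
def platecorn(c):
    m=(cv2.cvtColor(c['frame'],cv2.COLOR_BGR2GRAY)>222).astype(np.uint8); m[:, :140]=0; m[:,240:]=0; m[:190]=0; m[300:]=0
    k,_=cv2.findContours(m,cv2.RETR_EXTERNAL,cv2.CHAIN_APPROX_NONE); k=max(k,key=cv2.contourArea)
    P=np.array([toL(ray(c,u,v,.066)) for u,v in k[:,0]]); return P
E
python3 -c "
from h import *
P=platecorn(cam('top')); print(P.min(0),P.max(0))
go(.052,-.033,.13,180)
cv2.imwrite('pics/c4.png',cv2.resize(cam('top')['frame'][150:290,140:240],None,fx=4.2,fy=4.2))"
```

```text
[-0.08614724 -0.06813926] [0.03218526 0.007035  ]
at L [-0.0329  0.0339] z 0.1391 yawL 179.79 t 6.65 F [ 0.2 -0.2  0.2] w 0.398 q [ 0.58  0.14  1.8  -0.    1.21 -0.94]
shift frac [-0.7096 -0.5545  0.0765] az frac -0.0012 tilt [ 0. -0. -1.]
```

View pics/c4.png

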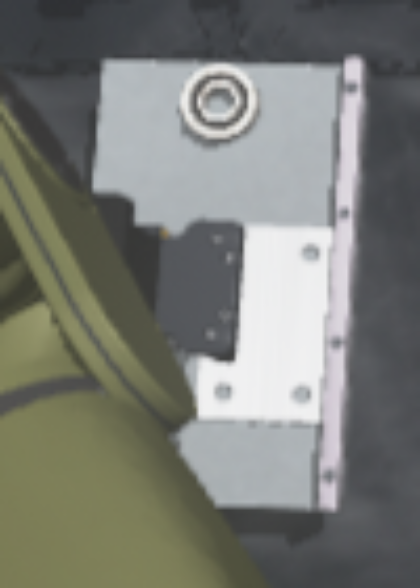

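The plate is still flush, spanning ledge x from about -0.087 to +0.033. The gap to the bearing is about 53 mm. I'll move behind the plate's far end.

Emit:
apply_moves:
  rows:
    - {"ax": 0, "ay": 0, "az": 0, "tx": -0.186, "ty": -0.139, "tz": 0, "fingers": 0.2}
    - {"ax": 0, "ay": 0, "az": 0, "tx": -0.186, "ty": -0.139, "tz": 0, "fingers": 0.2}
    - {"ax": 0, "ay": 0, "az": 0, "tx": -0.186, "ty": -0.139, "tz": 0, "fingers": 0.2}
    - {"ax": 0, "ay": 0, "az": 0, "tx": -0.186, "ty": -0.139, "tz": 0, "fingers": 0.2}
    - {"ax": 0, "ay": 0, "az": 0, "tx": 0, "ty": 0, "tz": 0, "fingers": 0.2}
    - {"ax": 0, "ay": 0, "az": 0, "tx": 0, "ty": 0, "tz": 0, "fingers": 0.2}
    - {"ax": 0, "ay": 0, "az": 0, "tx": 0, "ty": 0, "tz": 0, "fingers": 0.2}

```text
time_s: 7.28
ee_pos: [0.575, 0.3126, 0.1385]
ee_rot: [0.027, 1.0, 0.0, -0.0]
contact_force: [0.3, -0.5, 0.0]
gripper_width: 0.402
finger_force: 0.0
```

```bash
python3 -c "
from h import *
go(.056,-.033,.079,180)"
```

```text
at L [ 0.0558 -0.0329] z 0.1385 yawL 179.88 t 7.2833 F [ 0.3 -0.5  0. ] w 0.402 q [ 0.42  0.21  1.72  0.    1.22 -1.1 ]
shift frac [-0.0018 -0.0008  0.496 ] az frac -0.0007 tilt [-0.001  0.    -1.   ]
```

Emit:
apply_moves:
  rows:
    - {"ax": 0, "ay": 0, "az": 0, "tx": 0, "ty": 0, "tz": 0.2, "fingers": 0.2}
    - {"ax": 0, "ay": 0, "az": 0, "tx": 0, "ty": 0, "tz": 0.15, "fingers": 0.2}
    - {"ax": 0, "ay": 0, "az": 0, "tx": 0, "ty": 0, "tz": 0.09, "fingers": 0.2}
    - {"ax": 0, "ay": 0, "az": 0, "tx": 0, "ty": 0, "tz": 0.03, "fingers": 0.2}
    - {"ax": 0, "ay": 0, "az": 0, "tx": 0, "ty": 0, "tz": 0.02, "fingers": 0.2}
    - {"ax": 0, "ay": 0, "az": 0, "tx": 0, "ty": 0, "tz": 0, "fingers": 0.2}
    - {"ax": 0, "ay": 0, "az": 0, "tx": 0, "ty": 0, "tz": 0, "fingers": 0.2}
    - {"ax": 0, "ay": 0, "az": 0, "tx": 0, "ty": 0, "tz": 0, "fingers": 0.2}

```text
time_s: 7.95
ee_pos: [0.5761, 0.313, 0.0813]
ee_rot: [0.026, 1.0, 0.0, 0.001]
contact_force: [0.2, 0.2, 0.3]
gripper_width: 0.402
finger_force: 0.0
```

```bash
python3 -c "
from h import *
go(-.05,-.033,.079,180)
P=platecorn(cam('top')); print(P.min(0),P.max(0))"
```

```text
at L [ 0.0569 -0.0325] z 0.0813 yawL 179.95 t 7.95 F [0.2 0.2 0.3] w 0.402 q [ 0.42  0.26  1.75 -0.    1.12 -1.1 ]
shift frac [ 0.8906 -0.0051  0.0171] az frac -0.0003 tilt [ 0.002  0.001 -1.   ]Traceback (most recent call last):
  File "<string>", line 4, in <module>
    P=platecorn(cam('top')); print(P.min(0),P.max(0))
  File "h.py", line 35, in platecorn
    k,_=cv2.findContours(m,cv2.RETR_EXTERNAL,cv2.CHAIN_APPROX_NONE); k=max(k,key=cv2.contourArea)
                                                                       ~~~^^^^^^^^^^^^^^^^^^^^^^^
ValueError: max() iterable argument is empty
```

Emit:
apply_moves:
  rows:
    - {"ax": 0, "ay": 0, "az": 0, "tx": 0.02, "ty": 0, "tz": 0.01, "fingers": 0.2}
    - {"ax": 0, "ay": 0, "az": 0, "tx": 0.03, "ty": 0, "tz": 0, "fingers": 0.2}
    - {"ax": 0, "ay": 0, "az": 0, "tx": 0.03, "ty": 0, "tz": 0, "fingers": 0.2}
    - {"ax": 0, "ay": 0, "az": 0, "tx": 0.04, "ty": 0, "tz": 0, "fingers": 0.2}
    - {"ax": 0, "ay": 0, "az": 0, "tx": 0.04, "ty": 0, "tz": 0, "fingers": 0.2}
    - {"ax": 0, "ay": 0, "az": 0, "tx": 0.04, "ty": 0, "tz": 0, "fingers": 0.2}

```text
time_s: 8.5
ee_pos: [0.5511, 0.3138, 0.0788]
ee_rot: [0.026, 1.0, 0.0, 0.0]
contact_force: [1.2, -0.3, 0.1]
gripper_width: 0.401
finger_force: 0.5
```

Emit:
apply_moves:
  rows:
    - {"ax": 0, "ay": 0, "az": 0, "tx": 0.04, "ty": 0, "tz": 0, "fingers": 0.2}
    - {"ax": 0, "ay": 0, "az": 0, "tx": 0.04, "ty": 0, "tz": 0, "fingers": 0.2}
    - {"ax": 0, "ay": 0, "az": 0, "tx": 0.04, "ty": 0, "tz": 0, "fingers": 0.2}
    - {"ax": 0, "ay": 0, "az": 0, "tx": 0.04, "ty": 0, "tz": 0, "fingers": 0.2}
    - {"ax": 0, "ay": 0, "az": 0, "tx": 0.04, "ty": 0, "tz": 0, "fingers": 0.2}
    - {"ax": 0, "ay": 0, "az": 0, "tx": 0.04, "ty": 0, "tz": 0, "fingers": 0.2}

```text
time_s: 9.0
ee_pos: [0.5223, 0.3153, 0.0787]
ee_rot: [0.026, 1.0, 0.0, 0.0]
contact_force: [0.9, -0.3, 0.3]
gripper_width: 0.398
finger_force: 0.6
```

```bash
python3 -c "
from h import *
go(-.05,-.033,.079,180); cam('wrist','w5.png')"
```

```text
at L [ 0.003  -0.0329] z 0.0787 yawL 179.94 t 9.0 F [ 0.9 -0.3  0.3] w 0.398 q [ 0.46  0.18  1.86 -0.    1.1  -1.06]
shift frac [ 0.4415 -0.0011 -0.0022] az frac -0.0003 tilt [ 0.  0. -1.]
```

View pics/w5.png

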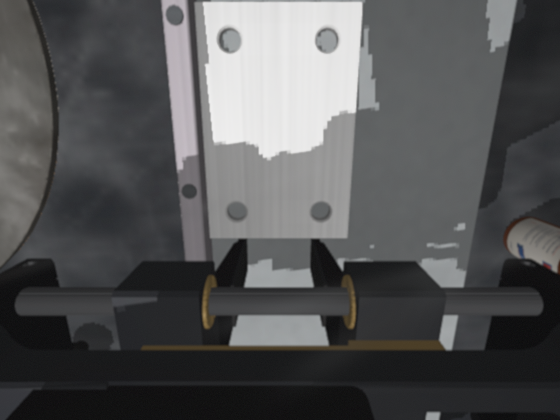

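The wrist view shows the plate pushed square, with its far edge on the two tips (row 238). The fence is on the left, its wall visible as a dark strip. I'll check the gap numerically.

```bash
python3 -c "
from h import *
c=cam('wrist'); g=cv2.cvtColor(c['frame'],cv2.COLOR_BGR2GRAY).astype(int)
print(-c['R'].T@c['t'])
for r in (15,70,110,180,220):
    row=g[r]; l=195+np.diff(row[195:230]).argmax()+.5; ri=335+(-np.diff(row[335:375])).argmax()+.5
    fi=170+(-np.diff(row[170:208])).argmax()+.5
    print(r,l,ri,'plate L/R',toL(ray(c,l,r,.066)).round(4),toL(ray(c,ri,r,.066)).round(4),'fence',fi,toL(ray(c,fi,r,.078)).round(4))
print('far edge',toL(ray(c,280,238,.066)))
"
```

```text
[0.44490679 0.31879377 0.23114061]
15 203.5 361.5 plate L/R [-0.1236 -0.0694] [-0.1235  0.0062] fence 188.5 [-0.12   -0.0734]
70 205.5 357.5 plate L/R [-0.0993 -0.0701] [-0.0992  0.006 ] fence 191.5 [-0.0975 -0.0739]
110 209.5 355.5 plate L/R [-0.0803 -0.0692] [-0.0802  0.0063] fence 194.5 [-0.0799 -0.0738]
180 205.5 350.5 plate L/R [-0.0436 -0.0738] [-0.0435  0.006 ] fence 199.5 [-0.0458 -0.0739]
220 208.5 348.5 plate L/R [-0.0205 -0.0736] [-0.0204  0.0063] fence 202.5 [-0.0244 -0.0738]
far edge [-0.0094369  -0.03276898]
```

The right edge sits at y = +0.006 along the whole length and the fence at -0.0738, so the plate is flush. About 52 mm remains.

Emit:
apply_moves:
  rows:
    - {"ax": 0, "ay": 0, "az": 0, "tx": 0.04, "ty": 0, "tz": 0, "fingers": 0.2}
    - {"ax": 0, "ay": 0, "az": 0, "tx": 0.04, "ty": 0, "tz": 0, "fingers": 0.2}
    - {"ax": 0, "ay": 0, "az": 0, "tx": 0.04, "ty": 0, "tz": 0, "fingers": 0.2}
    - {"ax": 0, "ay": 0, "az": 0, "tx": 0.04, "ty": 0, "tz": 0, "fingers": 0.2}
    - {"ax": 0, "ay": 0, "az": 0, "tx": 0.04, "ty": 0, "tz": 0, "fingers": 0.2}
    - {"ax": 0, "ay": 0, "az": 0, "tx": 0.04, "ty": 0, "tz": 0, "fingers": 0.2}
    - {"ax": 0, "ay": 0, "az": 0, "tx": 0.04, "ty": 0, "tz": 0, "fingers": 0.2}
    - {"ax": 0, "ay": 0, "az": 0, "tx": 0.03, "ty": 0, "tz": 0, "fingers": 0.2}

```text
time_s: 9.77
ee_pos: [0.485, 0.3173, 0.0787]
ee_rot: [0.026, 1.0, 0.0, 0.0]
contact_force: [1.6, 0.7, 0.3]
gripper_width: 0.4
finger_force: 0.6
```

Emit:
apply_moves:
  rows:
    - {"ax": 0, "ay": 0, "az": 0, "tx": 0.03, "ty": 0, "tz": 0, "fingers": 0.2}
    - {"ax": 0, "ay": 0, "az": 0, "tx": 0.02, "ty": 0, "tz": 0, "fingers": 0.2}
    - {"ax": 0, "ay": 0, "az": 0, "tx": 0, "ty": 0, "tz": 0, "fingers": 0.2}
    - {"ax": 0, "ay": 0, "az": 0, "tx": 0, "ty": 0, "tz": 0, "fingers": 0.2}
    - {"ax": 0, "ay": 0, "az": 0, "tx": 0, "ty": 0, "tz": 0, "fingers": 0.2}

```text
time_s: 10.18
ee_pos: [0.4792, 0.3174, 0.0783]
ee_rot: [0.026, 1.0, -0.0, -0.001]
contact_force: [-0.2, 0.3, -0.3]
gripper_width: 0.398
finger_force: 0.0
```

```bash
python3 -c "
from h import *
go(-.05,-.033,.079,180)
c=cam('wrist','w6.png'); print('far edge',toL(ray(c,280,238,.066)))"
```

```text
at L [-0.0402 -0.033 ] z 0.0783 yawL 179.94 t 10.1833 F [-0.2  0.3 -0.3] w 0.398 q [ 0.49  0.11  1.94  0.    1.09 -1.03]
shift frac [ 0.0818  0.0001 -0.0056] az frac -0.0003 tilt [-0.001 -0.    -1.   ]
far edge [-0.05192131 -0.03291343]
```

View pics/w6.png

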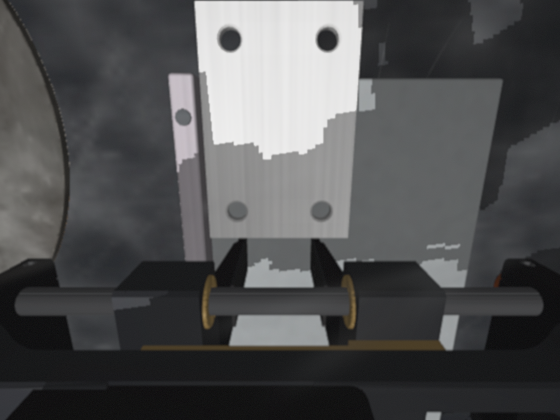

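The front holes at (230,39) and (327,39) are now beyond the ledge end at row 79, and the plate's far edge is at row 238. I'll measure the overhang within this one view.

```bash
python3 -c "
from h import *
c=cam('wrist'); g=cv2.cvtColor(c['frame'],cv2.COLOR_BGR2GRAY).astype(int)
r=lambda col,lo,hi:lo+np.abs(np.diff(g[lo:hi,col])).argmax()+.5
E=[r(u,65,95) for u in (400,430,460)]; F=[r(u,228,246) for u in (262,280,295)]; print(E,F)
e=toL(ray(c,430,np.median(E),.06))[0]; f=toL(ray(c,280,np.median(F),.066))[0]; h=toL(ray(c,278,39,.066))[0]; h2=toL(ray(c,278,210,.066))[0]
print('end',e,'far',f,'holes',h,h2,'overhang by far',e-(f-.12),'by holes mid',e-((h+h2)/2-.06))"
```

```text
[np.float64(77.5), np.float64(77.5), np.float64(77.5)] [np.float64(237.5), np.float64(237.5), np.float64(237.5)]
end -0.13869790316886127 far -0.05212819701126244 holes -0.15542884089617542 -0.06871955841351433 overhang by far 0.03343029384240115 by holes mid 0.033376296485983614
```

Overhang is 33.4 mm by both methods, so 6.6 mm more is needed.

Emit:
apply_moves:
  rows:
    - {"ax": 0, "ay": 0, "az": 0, "tx": 0.02, "ty": 0, "tz": 0, "fingers": 0.2}
    - {"ax": 0, "ay": 0, "az": 0, "tx": 0.02, "ty": 0, "tz": 0, "fingers": 0.2}
    - {"ax": 0, "ay": 0, "az": 0, "tx": 0.015, "ty": 0, "tz": 0, "fingers": 0.2}
    - {"ax": 0, "ay": 0, "az": 0, "tx": 0, "ty": 0, "tz": 0, "fingers": 0.2}
    - {"ax": 0, "ay": 0, "az": 0, "tx": 0, "ty": 0, "tz": 0, "fingers": 0.2}
    - {"ax": 0, "ay": 0, "az": 0, "tx": 0, "ty": 0, "tz": 0, "fingers": 0.2}

```text
time_s: 10.78
ee_pos: [0.4728, 0.3179, 0.0787]
ee_rot: [0.026, 1.0, -0.0, -0.0]
contact_force: [-0.2, -0.0, 0.3]
gripper_width: 0.403
finger_force: 0.0
```

```bash
python3 -c "
from h import *
go(-.05,-.033,.079,180)
c=cam('wrist'); g=cv2.cvtColor(c['frame'],cv2.COLOR_BGR2GRAY).astype(int)
r=lambda col,lo,hi:lo+np.abs(np.diff(g[lo:hi,col])).argmax()+.5
E=[r(u,75,110) for u in (400,430,460)]; F=[r(u,228,246) for u in (262,280,295)]; print(E,F)
e=toL(ray(c,430,np.median(E),.06))[0]; f=toL(ray(c,280,np.median(F),.066))[0]
print(e,f,e-(f-.12))
for v in (15,110,220): print(toL(ray(c,335+(-np.diff(g[v,335:375])).argmax()+.5,v,.066)))"
```

```text
at L [-0.0465 -0.0329] z 0.0787 yawL 179.95 t 10.7833 F [-0.2 -0.   0.3] w 0.403 q [ 0.5   0.09  1.96  0.    1.09 -1.02]
shift frac [ 0.0288 -0.0009 -0.0028] az frac -0.0003 tilt [-0. -0. -1.]
[np.float64(91.5), np.float64(90.5), np.float64(91.5)] [np.float64(237.5), np.float64(237.5), np.float64(237.5)]
-0.13836405247271658 -0.05847265996715692 0.04010860749444034
[-0.17220881  0.00382933]
[-0.12891644  0.00627791]
[-0.06910946  0.00632743]
```

Overhang is 40.1 mm. I'll retreat backward, rise, and move left so the top camera has a clear view.

Emit:
apply_moves:
  rows:
    - {"ax": 0, "ay": 0, "az": 0, "tx": -0.05, "ty": 0, "tz": 0, "fingers": 0.2}
    - {"ax": 0, "ay": 0, "az": 0, "tx": -0.1, "ty": 0, "tz": 0, "fingers": 0.2}
    - {"ax": 0, "ay": 0, "az": 0, "tx": 0, "ty": 0, "tz": -0.1, "fingers": 0.2}
    - {"ax": 0, "ay": 0, "az": 0, "tx": 0, "ty": 0, "tz": -0.3, "fingers": 0.2}
    - {"ax": 0, "ay": 0, "az": 0, "tx": 0, "ty": 0, "tz": -0.3, "fingers": 0.2}
    - {"ax": 0, "ay": 0, "az": 0, "tx": 0, "ty": 0, "tz": -0.3, "fingers": 0.2}
    - {"ax": 0, "ay": 0, "az": 0, "tx": 0, "ty": 0.3, "tz": -0.1, "fingers": 0.2}
    - {"ax": 0, "ay": 0, "az": 0, "tx": 0, "ty": 0.3, "tz": 0, "fingers": 0.2}

```text
time_s: 11.5
ee_pos: [0.498, 0.3902, 0.2187]
ee_rot: [0.028, 1.0, 0.003, 0.005]
contact_force: [1.0, 0.6, 0.5]
gripper_width: 0.399
finger_force: 0.0
```

Emit:
apply_moves:
  rows:
    - {"ax": 0, "ay": 0, "az": 0, "tx": 0, "ty": 0.3, "tz": 0, "fingers": 0.2}
    - {"ax": 0, "ay": 0, "az": 0, "tx": 0, "ty": 0.3, "tz": 0, "fingers": 0.2}
    - {"ax": 0, "ay": 0, "az": 0, "tx": 0, "ty": 0.3, "tz": 0, "fingers": 0.2}
    - {"ax": 0, "ay": 0, "az": 0, "tx": 0, "ty": 0.3, "tz": 0, "fingers": 0.2}
    - {"ax": 0, "ay": 0, "az": 0, "tx": 0, "ty": 0.3, "tz": 0, "fingers": 0.2}
    - {"ax": 0, "ay": 0, "az": 0, "tx": 0, "ty": 0, "tz": 0, "fingers": 0.2}
    - {"ax": 0, "ay": 0, "az": 0, "tx": 0, "ty": 0, "tz": 0, "fingers": 0.2}

```text
time_s: 12.08
ee_pos: [0.5039, 0.57, 0.2103]
ee_rot: [0.025, 1.0, -0.0, -0.0]
contact_force: [0.2, -0.4, 0.8]
gripper_width: 0.401
finger_force: 0.0
```

```bash
python3 -c "
from h import *
go(-.05,-.033,.079,180)
c=cam('top'); P=platecorn(c); print(P.min(0),P.max(0),cv2.minAreaRect((P*1000).astype(np.float32)))
cv2.imwrite('pics/c7.png',cv2.resize(c['frame'][150:310,100:250],None,fx=3.6,fy=3.6,interpolation=cv2.INTER_CUBIC))"
```

```text
at L [-0.0283  0.2204] z 0.2103 yawL 180.05 t 12.0833 F [ 0.2 -0.4  0.8] w 0.401 q [ 0.78  0.37  1.39 -0.    1.38 -0.74]
shift frac [ 0.182  -2.111   1.0959] az frac 0.0003 tilt [-0.    -0.001 -1.   ]
[-0.17824864 -0.07133218] [-0.05948592  0.00727423] ((-118.92445373535156, -31.98450469970703), (118.76693725585938, 78.54252624511719), 0.11168286204338074)
```

View pics/c7.png

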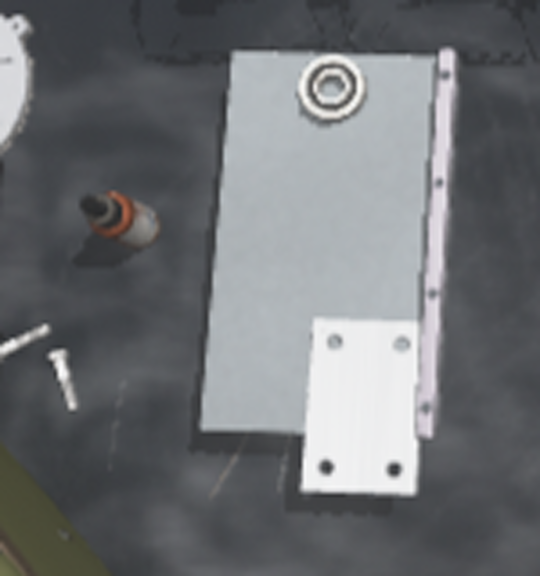

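The top view shows the plate flush to the fence, with its front holes at (326,467) and (394,469) out past the ledge end. Its centre is at ledge (-119,-32) mm, turned 0.1° from the fence. The bearing and bottle are untouched, so I'll hand in.

```bash
python3 -c "
from h import *
print(workorder.finish_job())"
```

```text
the job is handed in; nothing more can be done
None
```

The label plate lies flat against the fence with about 40 mm (a third of its length) and the front pair of holes out over the open end; the bearing and bottle stayed put, and the job was handed in at about 12 s.

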